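# Put the microscope objectives away in their tubs

### The job

The demonstration is over: put the four microscope objectives away, each in its own open white tub, the smallest objective in the smallest tub and so on up to the largest in the largest (their clear covers, in the carton, will be screwed on later). Keep them upright with the lens up as they stand now, and lower each one gently onto the floor of its tub, never dropping it or tipping it over. Leave the two eyepieces standing where they are on the mat.

Things in the scene. Friction and masses are not known exactly. Their poses are not given: they have to be found in the camera images.
- objective_s: The smallest of the four microscope objectives (bright metal barrel, black knurled ring low down, narrower stepped nose with the front lens at the top). It stands upright on its brass thread on the 3 mm thick grey mat. Whole length 36 mm; straight barrel 22 mm in diameter from 5 mm to 25 mm above the underside, thread below it 20 mm in diameter, nose above it. About 60 g. Origin at the centre of its underside, z up along its axis; round, so yaw does not matter.
- objective_m: The second smallest of the four microscope objectives (bright metal barrel, black knurled ring low down, narrower stepped nose with the front lens at the top). It stands upright on its brass thread on the 3 mm thick grey mat. Whole length 48 mm; straight barrel 29 mm in diameter from 5 mm to 34 mm above the underside, thread below it 22 mm in diameter, nose above it. About 110 g. Origin at the centre of its underside, z up along its axis; round, so yaw does not matter.
- objective_l: The second largest of the four microscope objectives (bright metal barrel, black knurled ring low down, narrower stepped nose with the front lens at the top). It stands upright on its brass thread on the 3 mm thick grey mat. Whole length 62 mm; straight barrel 36 mm in diameter from 5 mm to 43 mm above the underside, thread below it 28 mm in diameter, nose above it. About 200 g. Origin at the centre of its underside, z up along its axis; round, so yaw does not matter.
- objective_xl: The largest of the four microscope objectives (bright metal barrel, black knurled ring low down, narrower stepped nose with the front lens at the top). It stands upright on its brass thread on the 3 mm thick grey mat. Whole length 76 mm; straight barrel 44 mm in diameter from 5 mm to 53 mm above the underside, thread below it 35 mm in diameter, nose above it. About 360 g. Origin at the centre of its underside, z up along its axis; round, so yaw does not matter.
- tub_s: The smallest of the four open round white plastic storage tubs, for the smallest objective. Inside diameter 38 mm, outside 43 mm (48 mm at the 6 mm high skirt), rim 12 mm above the table, inner floor (grey lining) 2.5 mm above its underside. Loose and light (50 g), stands on the table. Origin at the centre of its underside, z up; round.
- tub_m: The second smallest of the four open round white plastic storage tubs, for the second smallest objective. Inside diameter 45 mm, outside 50 mm (55 mm at the 6 mm high skirt), rim 15 mm above the table, inner floor (grey lining) 2.5 mm above its underside. Loose and light (60 g), stands on the table. Origin at the centre of its underside, z up; round.
- tub_l: The second largest of the four open round white plastic storage tubs, for the second largest objective. Inside diameter 52 mm, outside 57 mm (62 mm at the 6 mm high skirt), rim 19 mm above the table, inner floor (grey lining) 2.5 mm above its underside. Loose and light (70 g), stands on the table. Origin at the centre of its underside, z up; round.
- tub_xl: The largest of the four open round white plastic storage tubs, for the largest objective. Inside diameter 60 mm, outside 65 mm (70 mm at the 6 mm high skirt), rim 24 mm above the table, inner floor (grey lining) 2.5 mm above its underside. Loose and light (90 g), stands on the table. Origin at the centre of its underside, z up; round.
- eyepiece_1: One of two like eyepieces that stay on the mat: a mushroom shape, wide black head 44 mm in diameter from 30 to 58 mm above the underside, on a bright barrel 30 mm in diameter. Loose, about 120 g, stands upright. Origin at the centre of its underside, z up.
- eyepiece_2: One of two like eyepieces that stay on the mat: a mushroom shape, wide black head 44 mm in diameter from 30 to 58 mm above the underside, on a bright barrel 30 mm in diameter. Loose, about 120 g, stands upright. Origin at the centre of its underside, z up.
Mind the look-alikes: they are no part of the job. What is shaped like the objective_m but purple or red is not meant.

How it is judged:
By the outcome, as a careful person would: the job done as asked, in the order asked, and still so for the second after the job is handed in, with the robot touching nothing.
It also fails if it takes over 109 s, if anything falls off the work surface, if the arm or the gripper's body presses on something with over 40 N, if the wrist force passes 120 N, or if a joint passes its speed limit or range.

### The arm

A 7-joint arm with a two-finger parallel gripper is mounted at the origin on the work surface. World frame = base frame: x ahead of the robot, y to its left, z up, the work surface at z = 0. Lengths are in m, angles in rad, forces in N, time in s.
With the tool pointing down it reaches from about 0.425 to 0.825 m from the base axis. Payload 3.6 kg.
Tool frame: the origin (TCP) lies where the fingers leave the gripper's body, on its centre line; the fingertips stand 73 mm ahead of it and the grasp point (between the pads) lies 54 mm ahead of it; x points along the fingers, y is the direction in which the jaws open and shut, and the axes are right-handed (so a half turn about x gives the same grasp; the last joint's range is limited). The gripper opens to 85 mm and grips with 20 to 120 N. Pads are 22 mm wide; open, the fingers measure 114 mm over their backs; the gripper's body (76 mm by 85 mm) begins 54 mm behind the grasp point. The pads swing forward as they close: fully open they stand 13 mm farther back than shut.
Start: joints at [-1.315, 0.615, -0.013, 1.423, 0.008, 1.103, -0.04], TCP at [0.181, 0.624, 0.304] pointing down, gripper open.
Joint ranges: [-3.12, 3.12], [-0.3, 2.06], [-1.34, 1.32], [0.26, 2.42], [-1.36, 4.5], [0.01, 1.98], [-2.84, 2.84]. Speed limits (rad/s): [2.79, 2.79, 3.14, 3.14, 3.14, 3.14, 3.14].

### API

Orientations are given as a unit quaternion [x, y, z, w].
In Python, from station import arm, snapshot, camera_info, ticket gives the robot as it stands. Calls block until the motion is done:
- arm.movep(position, orientation): joint-space move of the TCP to a pose.
- arm.line_to(position, velocity=0.15, ori=None): straight line of the TCP; ori=None keeps the orientation; velocity is the mean speed in m/s.
- arm.move_j(angles): joint-space move.
- arm.move_gripper(opening, effort=None): opening from 0.0 (shut) to 1.0 (fully open); effort is the grip in N (None keeps the last); returns when the fingers have stopped.
- arm.pause(seconds).
- arm.ik(position, orientation): joint angles nearest the present ones, or None.
- snapshot(name): name is "scene" or "top" or "wrist"; returns the picture (400x640x3 uint8, blue, green, red); there is no depth.
- camera_info(name): a dict with "fx", "fy", "cx", "cy" (pixels), "R" (3x3) and "t" (3): a world point X has camera coordinates R X + t; the wrist camera has in their place "T_tool_cam" (4x4, takes a point from camera to tool coordinates, whose origin is the TCP and whose axes are the tool frame's). Camera axes: x right, y down, z forward; pixel columns grow to the right and rows downward; lengths in m; the calibration is good to about 2 mm. A picture is of the moment at which its call begins: read the wrist's pose just before it. camera_info takes no time and is no camera call.
A pose or a line that the arm cannot do raises arm.MotionError and nothing moves.
- ticket.finish_job(): hands the job in, once; it reports no verdict.
Readings, each from a call of its own:
- arm.read_time(): time.
- arm.read_joint_positions(): joint angles.
- arm.read_dq(): joint speeds.
- arm.read_effort(): joint torques, N m.
- arm.read_tool_pos(): TCP position.
- arm.read_eef_rot(): TCP orientation.
- arm.read_ft_force(): force on the tool from outside, world axes, zero at the start.
- arm.read_wrist_torque(): the same for the moment, N m.
- arm.read_opening(): opening from 0.0 (shut) to 1.0 (fully open).
Only numpy, scipy, OpenCV 4.12 (cv2) and the standard library are available. Lean on these libraries where they do the work, as an engineer would, in place of code of your own. Each camera call takes 0.05 s, during which the arm holds its last target.

## Working session

There is one attempt and no reset: what is moved stays moved. The work goes in short steps, each a Python script; the robot and the scene stay as the last script left them, time stands still between calls to the robot, and variables do not carry over. Pictures are saved under pics/ and viewed, and the job is handed in when it is done.

```bash
mkdir -p pics; ls; python3 - <<'E'
from station import arm,snapshot,camera_info
import cv2
for n in("scene","top","wrist"):
    cv2.imwrite(f"pics/{n}0.png",snapshot(n)); print(n,camera_info(n))
print(arm.read_time(),arm.read_tool_pos(),arm.read_eef_rot())
E
```

```text
pics
scene {'fx': 453.8620709753825, 'fy': 453.8620709753825, 'cx': 323.5902748565085, 'cy': 201.37831878242886, 'R': array([[-0.37626882,  0.92635101,  0.01719232],
       [ 0.69674751,  0.2951413 , -0.65378476],
       [-0.61070834, -0.23402012, -0.75648523]]), 't': array([ 0.153371  , -0.29150605,  1.20620591])}
top {'fx': 437.2646898427395, 'fy': 437.2646898427395, 'cx': 317.27012651203455, 'cy': 195.57497634145736, 'R': array([[ 0.0263556 , -0.99963954,  0.00511667],
       [-0.99372989, -0.02675546, -0.10855898],
       [ 0.10865675, -0.00222345, -0.99407684]]), 't': array([0.01330604, 0.4362986 , 0.8872774 ])}
wrist {'fx': 325.82251581964283, 'fy': 325.82251581964283, 'cx': 314.6763256884849, 'cy': 201.6028147186255, 'T_tool_cam': array([[ 5.45795179e-04, -2.59069150e-01,  9.65858622e-01,
        -7.07297452e-02],
       [ 9.99999778e-01, -2.28174854e-04, -6.26290545e-04,
        -3.93404642e-04],
       [ 3.82637209e-04,  9.65858749e-01,  2.59068968e-01,
        -6.47560235e-02],
       [ 0.00000000e+00,  0.00000000e+00,  0.00000000e+00,
         1.00000000e+00]])}
0.15 [0.18121491 0.62377571 0.30300786] [ 0.09892893  0.70015332 -0.10030535  0.69995517]
```

View pics/scene0.png

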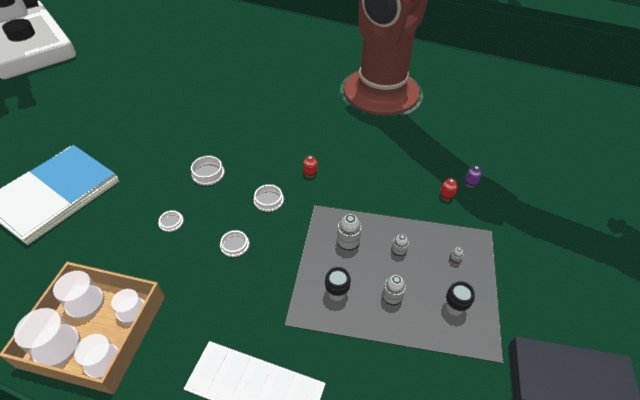

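View pics/top0.png

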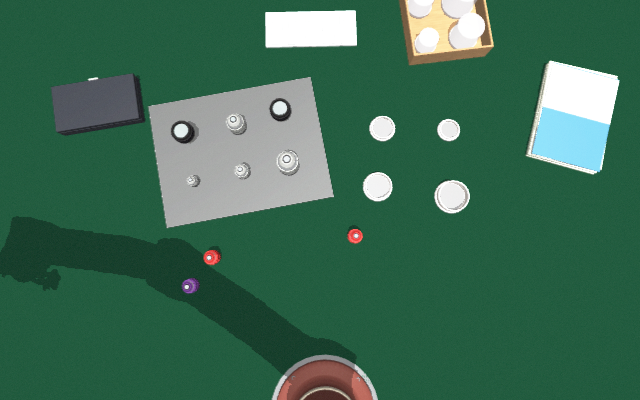

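View pics/wrist0.png

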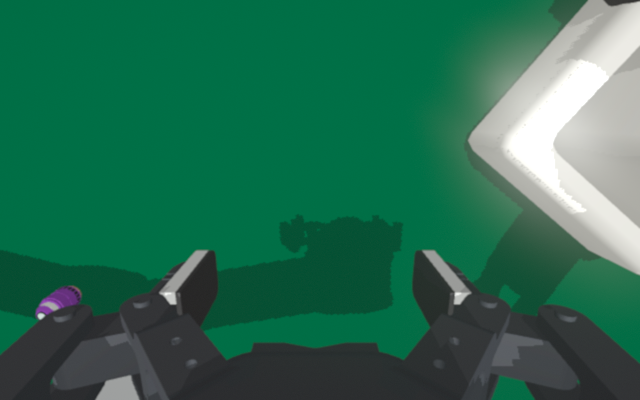

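```bash
python3 - <<'E'
import cv2,numpy as np
t=cv2.imread("pics/top0.png");s=cv2.imread("pics/scene0.png")
cv2.imwrite("pics/t_mat.png",cv2.resize(t[90:200,160:320],None,fx=5,fy=5,interpolation=cv2.INTER_NEAREST))
cv2.imwrite("pics/t_tub.png",cv2.resize(t[105:225,350:480],None,fx=5,fy=5,interpolation=cv2.INTER_NEAREST))
cv2.imwrite("pics/s_mat.png",cv2.resize(s[205:320,320:480],None,fx=5,fy=5,interpolation=cv2.INTER_NEAREST))
E
```

```text
(no output)
```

View pics/t_mat.png

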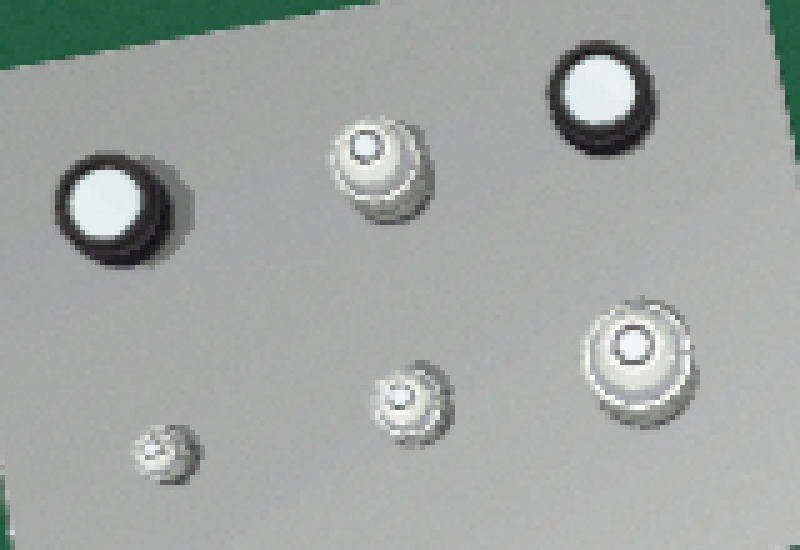

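View pics/t_tub.png

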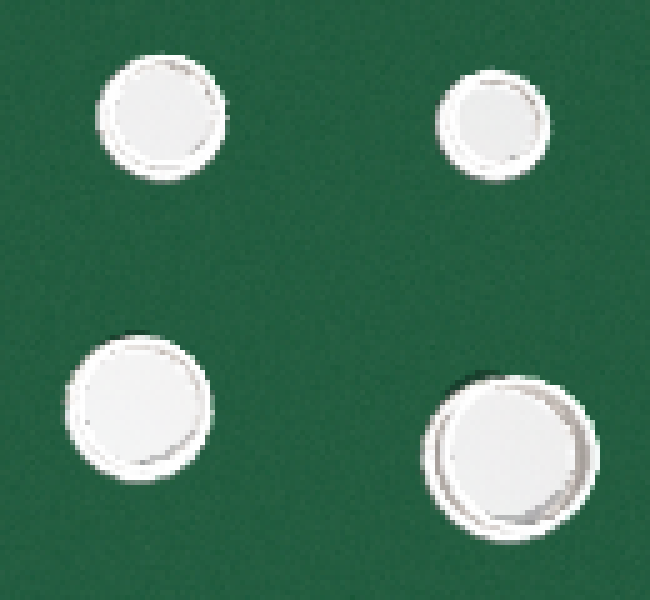

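View pics/s_mat.png

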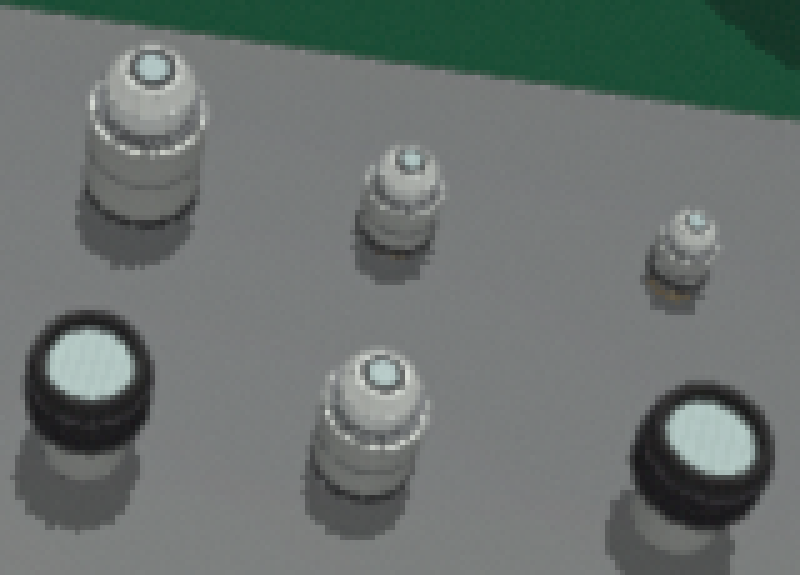

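```bash
cat > h.py <<'E'
import cv2,numpy as np
from station import arm,snapshot,camera_info
def ray(n,u,v):
    c=camera_info(n);R=np.array(c['R']);t=np.array(c['t'])
    d=R.T@np.array([(u-c['cx'])/c['fx'],(v-c['cy'])/c['fy'],1]);return -R.T@t,d/np.linalg.norm(d)
def onplane(n,u,v,z):
    o,d=ray(n,u,v);return (o+d*(z-o[2])/d[2])[:2]
def tri(a,b):
    A=np.zeros((3,3));r=np.zeros(3)
    for o,d in(a,b):
        P=np.eye(3)-np.outer(d,d);A+=P;r+=P@o
    return np.linalg.solve(A,r)
E
python3 - <<'E'
from h import *
im={"top":cv2.imread("pics/top0.png"),"scene":cv2.imread("pics/scene0.png")}
seeds={"s":((190,180),(458.8,248.8),36),"m":((239.9,169.2),(402.2,236.8),48),"l":((233,119.2),(396.4,279.6),62),"xl":((286.4,158.8),(350.4,218.4),76)}
for k,(a,b,H) in seeds.items():
    P={}
    for n,p in(("top",a),("scene",b)):
        I=im[n].astype(int); r=4 if k in("l","xl") else 2
        x0,y0=round(p[0]),round(p[1]); w=I[y0-r:y0+r+1,x0-r:x0+r+1]
        bl=np.clip(w[...,0]-w[...,2]-2,0,None)
        ys,xs=np.mgrid[y0-r:y0+r+1,x0-r:x0+r+1]
        P[n]=((xs*bl).sum()/bl.sum(),(ys*bl).sum()/bl.sum())
    z=(H+3)/1000
    print(k,np.round(P['top'],1),np.round(P['scene'],1),np.round([onplane(n,*P[n],z) for n in P],4).tolist(),np.round(tri(ray('top',*P['top']),ray('scene',*P['scene'])),4))
tubs={"s":(448,130,12),"m":(382,128,15),"l":(378,187,19),"xl":(452,196,24)}
sc={"s":(170,221),"m":(234,243),"l":(268,197),"xl":(207,169)}
for n in im:
    I=im[n].astype(int); m=(I[...,2]>90).astype(np.uint8)
    cs,_=cv2.findContours(m,cv2.RETR_EXTERNAL,cv2.CHAIN_APPROX_NONE)
    for k,(u,v,h) in tubs.items():
        q=(u,v) if n=="top" else sc[k]
        for c in cs:
            if cv2.pointPolygonTest(c,tuple(map(float,q)),False)>=0:
                M=cv2.moments(cv2.convexHull(c)); e=(M['m10']/M['m00'],M['m01']/M['m00'])
                bb=cv2.boundingRect(c)
                pts=np.array([onplane(n,*p[0],h/2000) for p in c])
                print(n,k,np.round(e,1),bb,np.round(onplane(n,*e,h/2000),4),"diam",np.round(np.ptp(pts,0),4))
E
```

```text
s [189.6 179.1] [459.  248.7] [[0.4611, 0.2878], [0.4577, 0.2869]] [0.4606 0.2867 0.0427]
m [239.5 168.8] [401.9 236.4] [[0.4833, 0.1844], [0.4806, 0.1835]] [0.4828 0.1838 0.0539]
l [232.6 118.9] [396.2 279. ] [[0.5829, 0.2006], [0.5805, 0.1996]] [0.5822 0.1998 0.0677]
xl [286.1 158.5] [350.1 218. ] [[0.5018, 0.0884], [0.4987, 0.0874]] [0.5012 0.0881 0.0822]
top s [448.2 129.7] (437, 119, 23, 23) [ 0.5886 -0.2545] diam [0.0488 0.0477]
top m [382.  128.1] (369, 116, 27, 26) [ 0.5878 -0.1108] diam [0.0556 0.0562]
top l [377.3 186.3] (363, 172, 30, 30) [ 0.4605 -0.102 ] diam [0.0624 0.0618]
top xl [451.5 196.1] (434, 180, 36, 34) [ 0.4435 -0.2587] diam [0.0706 0.0742]
scene s [170.2 220.5] (158, 210, 26, 22) [ 0.5873 -0.2565] diam [0.0525 0.053 ]
scene m [234.1 243.1] (220, 230, 30, 27) [ 0.5873 -0.112 ] diam [0.0616 0.0596]
scene l [268.  197.5] (253, 184, 31, 28) [ 0.4598 -0.1037] diam [0.0742 0.0685]
scene xl [206.8 169.8] (190, 155, 35, 30) [ 0.4416 -0.261 ] diam [0.0867 0.0842]
```

```bash
cat >> h.py <<'E'
from scipy.spatial.transform import Rotation as Ro
q0=np.array([0.09892893,0.70015332,-0.10030535,0.69995517])
az0=np.arctan2(.62377571,.18121491)
# exact down orientation
_y=Ro.from_quat(q0).as_matrix()[:,1]; _y[2]=0; _y/=np.linalg.norm(_y); _x=np.array([0,0,-1.])
_R0=np.column_stack([_x,_y,np.cross(_x,_y)])
def down(xy,extra=0):
    return (Ro.from_euler('z',np.arctan2(xy[1],xy[0])-az0+extra)*Ro.from_matrix(_R0)).as_quat()
def wray(u,v,p,q):
    c=camera_info("wrist");T=np.array(c['T_tool_cam']);R=Ro.from_quat(q).as_matrix()
    d=T[:3,:3]@np.array([(u-c['cx'])/c['fx'],(v-c['cy'])/c['fy'],1])
    return R@T[:3,3]+np.array(p),R@d
def wplane(u,v,z,p,q):
    o,d=wray(u,v,p,q);return (o+d*(z-o[2])/d[2])[:2]
def wpix(X,p,q):
    c=camera_info("wrist");T=np.array(c['T_tool_cam']);R=Ro.from_quat(q).as_matrix()
    X=np.linalg.inv(T)@np.r_[R.T@(np.array(X)-np.array(p)),1]
    return c['fx']*X[0]/X[2]+c['cx'],c['fy']*X[1]/X[2]+c['cy']
def shot(name):
    p=np.array(arm.read_tool_pos());q=np.array(arm.read_eef_rot());im=snapshot("wrist")
    cv2.imwrite(f"pics/{name}.png",im);np.savez(f"pics/{name}.npz",p=p,q=q);return im,p,q
E
python3 - <<'E'
from h import *
print(_y if 0 else Ro.from_quat(down((.46,.287))).as_matrix()[:,1])
xy=(.4595,.2872)
arm.movep([*xy,.18],down(xy)); arm.move_gripper(.5,40)
im,p,q=shot("ws")
print(arm.read_time(),p,q,down(xy),wpix([*xy,.039],p,q),arm.read_joint_positions(),arm.read_ft_force())
E
```

```text
[0.84839658 0.52936117 0.        ]
2.3583 [0.45944123 0.28733006 0.18000967] [ 0.34270968  0.61851625 -0.34268616  0.61850944] [ 0.34276776  0.61847414 -0.34276776  0.61847414] (np.float64(314.6148049515436), np.float64(212.87317116054456)) [-0.69946238  0.61104977  0.15374136  1.87966012 -0.14347775  0.66145343
  0.09898551] [0.4712492  0.13533939 0.7575777 ]
```

View pics/ws.png

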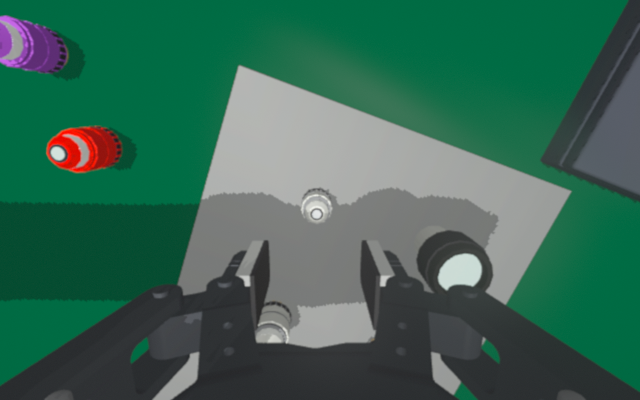

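```bash
cat >> h.py <<'E'
OBJ={"s":(.4595,.2872),"m":(.482,.184),"l":(.5817,.2001),"xl":(.5003,.0879)}
TUB={"s":(.588,-.2555),"m":(.5876,-.1114),"l":(.4602,-.1029),"xl":(.4426,-.2598)}
ZG={"s":.087,"m":.090,"l":.094,"xl":.098}
W={"s":.022,"m":.029,"l":.036,"xl":.044}
OP={"s":.5,"m":.6,"l":.68,"xl":.78}
EF={"s":30,"m":35,"l":45,"xl":60}
def st(m): print(m,round(arm.read_time(),1),np.round(arm.read_tool_pos(),4),"F",np.round(arm.read_ft_force(),2),"op",round(arm.read_opening(),3),flush=True)
def pick(k,lift=.11):
    xy=OBJ[k];z=ZG[k]
    arm.line_to([*xy,z+.03],.2,down(xy));arm.line_to([*xy,z],.06); st("at")
    arm.move_gripper(max(0,W[k]/.085-.15),EF[k]); st("grip")
    arm.line_to([*xy,z+.01],.04); arm.line_to([*xy,z+lift],.2); st("lift")
def place(k,off=(0,0)):
    xy=np.array(TUB[k])+off;z=ZG[k]-.0005
    arm.line_to([*xy,z+.03],.15);arm.line_to([*xy,z+.005],.05);arm.pause(.15)
    f0=arm.read_ft_force()[2];st("hover")
    dz=.0025
    while True:
        arm.line_to([*xy,z+dz],.015);f=arm.read_ft_force()[2]
        if f-f0>1.0 or dz<=-.003: break
        dz-=.0005
    st(f"down dz={dz:.4f} df={f-f0:.2f}")
def release(k):
    xy=arm.read_tool_pos()[:2];
    arm.move_gripper(W[k]/.085+.1);st("open");arm.move_gripper(OP[k])
    z=arm.read_tool_pos()[2]
    arm.line_to([*xy,z+.06],.12);arm.line_to([*xy,.2],.3)
E
python3 - <<'E'
from h import *
_,p,q=0,*[np.load("pics/ws.npz")[k] for k in"pq"]
print(wplane(316.5,213.5,.039,p,q))
pick("s"); shot("gs")
E
```

```text
[0.46082228 0.2875013 ]
at 3.5 [0.4595 0.2872 0.0868] F [-0.04 -0.57  0.31] op 0.504
grip 3.8 [0.4598 0.2873 0.0874] F [-0.04 -0.34  1.71] op 0.241
lift 4.8 [0.4588 0.2869 0.1962] F [ 0.16 -1.44 -1.29] op 0.238
```

View pics/gs.png

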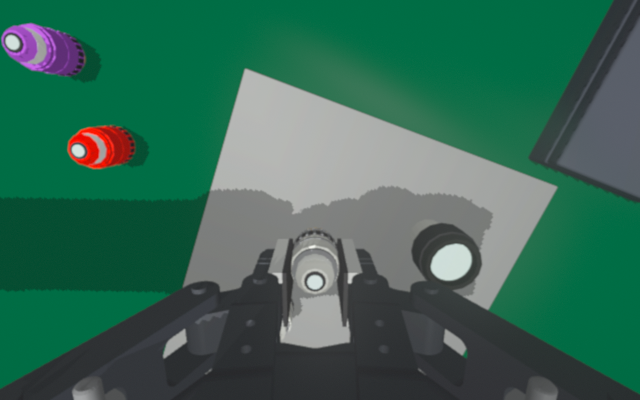

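```bash
python3 - <<'E'
from h import *
xy=TUB["s"]
arm.movep([*xy,.197],down(xy)); st("over")
arm.pause(.2)
im,p,q=shot("ts"); print(wpix([*xy,.006],p,q),wpix([*xy,.012],p,q))
E
```

```text
over 6.9 [ 0.5888 -0.2532  0.1968] F [0.24 0.1  0.27] op 0.239
(np.float64(313.9092541005143), np.float64(197.13275878753595)) (np.float64(313.89712634130126), np.float64(198.94627157444265))
```

View pics/ts.png

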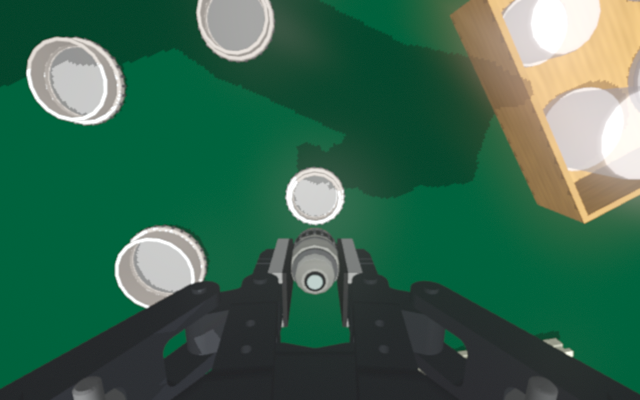

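```bash
python3 - <<'E'
from h import *
place("s"); release("s"); st("rel"); shot("rs")
E
```

```text
hover 8.6 [ 0.5882 -0.2557  0.0918] F [0.42 0.65 0.97] op 0.241
down dz=0.0000 df=2.58 10.2 [ 0.5881 -0.2555  0.087 ] F [-0.63  0.63  3.55] op 0.239
open 10.5 [ 0.5879 -0.2555  0.0862] F [-0.42 -0.1  -0.  ] op 0.362
rel 11.7 [ 0.5884 -0.2559  0.2008] F [-0.28  0.49 -0.36] op 0.497
```

View pics/rs.png

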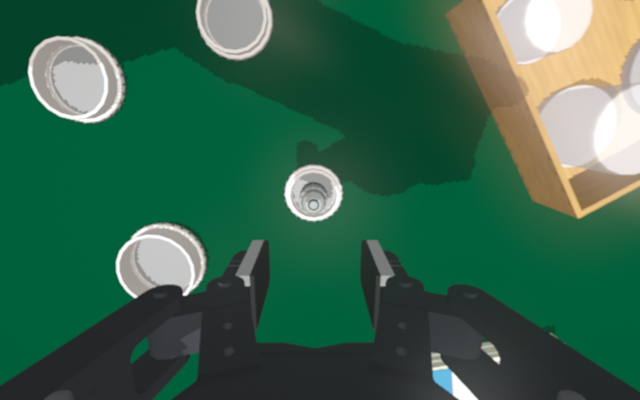

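S stands upright and central in the smallest tub (pixel 314,200). Next is M.

```bash
python3 - <<'E'
from h import *
k="m";xy=OBJ[k]
arm.movep([*xy,.2],down(xy)); arm.move_gripper(OP[k]);im,p,q=shot("wm"); print(wpix([*xy,.051],p,q))
pick(k);arm.movep([*TUB[k],.2],down(TUB[k]));arm.pause(.2);st("over")
im2,p,q=shot("tm"); print(wpix([*TUB[k],.0075],p,q))
cv2.imwrite("pics/m2.png",cv2.resize(np.hstack([im,im2]),(800,250)))
E
```

```text
(np.float64(314.2050310961765), np.float64(208.1131608178566))
at 14.9 [0.482  0.1839 0.0898] F [0.15 0.6  0.36] op 0.598
grip 15.3 [0.4823 0.1841 0.0905] F [-0.12  0.56  2.63] op 0.325
lift 16.3 [0.4813 0.1839 0.1993] F [ 0.1   0.49 -1.28] op 0.325
over 17.7 [ 0.5878 -0.1092  0.1999] F [-0.63 -0.53 -1.04] op 0.326
(np.float64(314.35644300925827), np.float64(197.7417644252105))
```

View pics/m2.png

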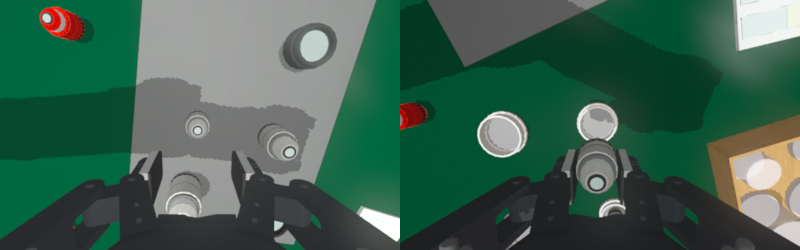

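View pics/tm.png

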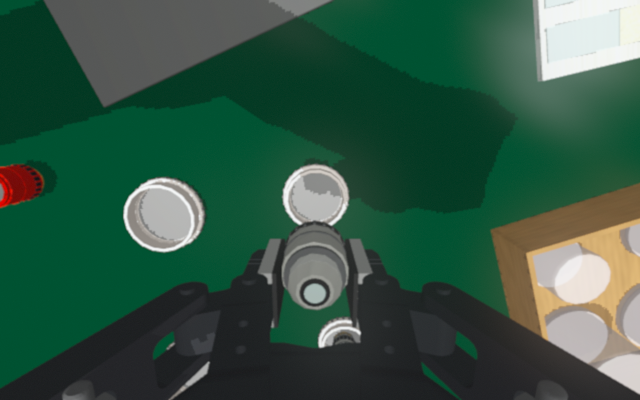

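M is held upright and its tub is at (316,195), within about 2 px of where it was predicted. I'll place it and fetch L.

```bash
python3 - <<'E'
from h import *
place("m"); release("m"); im0,_,_=shot("rm")
k="l";xy=OBJ[k]
arm.movep([*xy,.2],down(xy)); arm.move_gripper(OP[k]);im,p,q=shot("wl"); print(wpix([*xy,.065],p,q))
cv2.imwrite("pics/l2.png",cv2.resize(np.hstack([im0,im]),(800,250)))
E
```

```text
hover 19.2 [ 0.5878 -0.1115  0.0948] F [ 0.2   0.46 -1.22] op 0.319
down dz=0.0005 df=1.02 20.6 [ 0.5877 -0.1114  0.0901] F [ 0.23 -1.01 -0.2 ] op 0.325
open 20.8 [ 0.5877 -0.1114  0.0902] F [ 0.41 -0.36  0.1 ] op 0.444
(np.float64(314.48769204838607), np.float64(212.56071039963788))
```

View pics/l2.png

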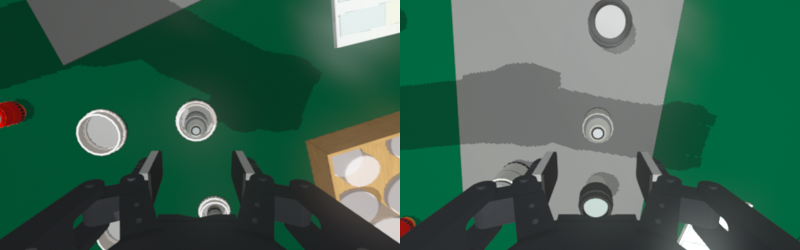

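```bash
python3 - <<'E'
from h import *
k="l"
pick(k,.115);arm.movep([*TUB[k],.21],down(TUB[k]));arm.pause(.2);st("over")
im2,p,q=shot("tl"); print(wpix([*TUB[k],.0095],p,q))
E
```

```text
at 24.8 [0.5817 0.2    0.0938] F [-0.22  0.08 -0.14] op 0.677
grip 25.1 [0.5822 0.2002 0.0947] F [-0.01  0.51  2.14] op 0.405
lift 26.2 [0.5808 0.2    0.2079] F [-1.18  0.14 -2.06] op 0.407
over 27.6 [ 0.461  -0.1017  0.2099] F [-0.48 -0.36 -0.72] op 0.405
(np.float64(313.2781601146264), np.float64(194.34492855373068))
```

View pics/tl.png

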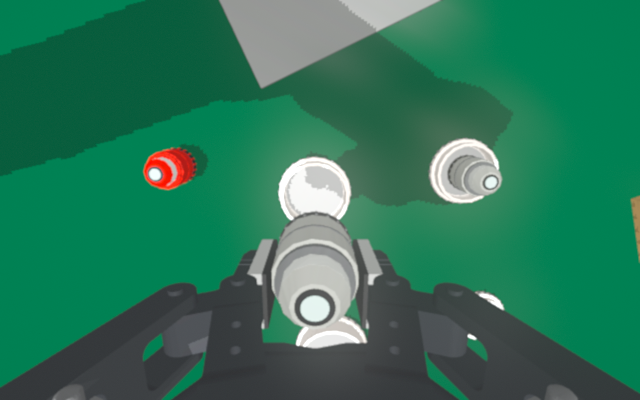

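L is held upright and its tub is at (315,192), against a prediction of (313,194). I'll place it and view XL.

```bash
python3 - <<'E'
from h import *
place("l"); release("l"); im0,_,_=shot("rl")
k="xl";xy=OBJ[k]
arm.movep([*xy,.22],down(xy)); arm.move_gripper(OP[k]);im,p,q=shot("wxl"); print(wpix([*xy,.079],p,q))
cv2.imwrite("pics/x2.png",cv2.resize(np.hstack([im0,im]),(800,250)))
E
```

```text
hover 29.2 [ 0.4604 -0.103   0.0987] F [ 1.33  0.25 -2.  ] op 0.401
down dz=0.0000 df=7.83 30.8 [ 0.4602 -0.1029  0.094 ] F [-1.06  0.87  5.83] op 0.402
open 31.0 [ 0.4603 -0.1029  0.0934] F [-0.4  -1.1   0.55] op 0.525
(np.float64(314.896317682658), np.float64(209.77956637386185))
```

View pics/x2.png

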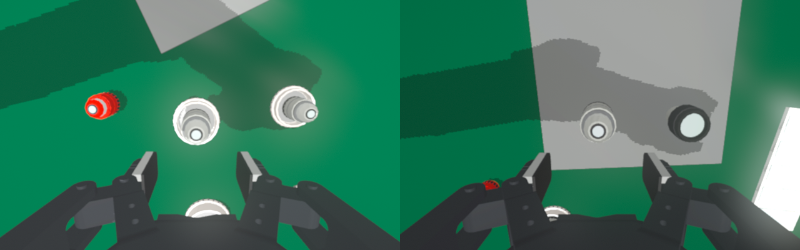

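```bash
python3 - <<'E'
from h import *
k="xl"
pick(k,.13);arm.movep([*TUB[k],.228],down(TUB[k]));arm.pause(.2);st("over")
im2,p,q=shot("txl"); print(wpix([*TUB[k],.012],p,q))
E
```

```text
at 34.7 [0.5003 0.0878 0.0978] F [ 0.73  0.37 -0.06] op 0.779
grip 35.0 [0.5008 0.0879 0.0986] F [-1.01  0.46  3.76] op 0.5
lift 36.2 [0.4993 0.088  0.227 ] F [ 0.69 -0.14 -4.39] op 0.499
over 37.7 [ 0.4434 -0.2584  0.2279] F [ 0.34 -0.95 -3.2 ] op 0.495
(np.float64(313.91941323088423), np.float64(190.92249482954028))
```

View pics/txl.png

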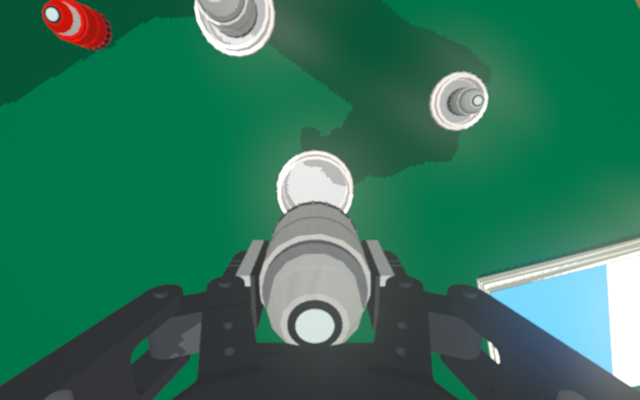

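```bash
python3 - <<'E'
from h import *
place("xl"); release("xl"); im0,_,_=shot("rxl")
arm.movep([.55,0.35,.35],down((.55,.35)))
t=snapshot("top");s=snapshot("scene");st("end")
cv2.imwrite("pics/topE.png",t);cv2.imwrite("pics/sceneE.png",s)
# 400 rows total within 800x600
cv2.imwrite("pics/tE.png",cv2.resize(np.hstack([t[80:230,350:490],s[140:290,130:320]]),None,fx=2.4,fy=2.4,interpolation=cv2.INTER_CUBIC))
E
```

```text
hover 39.4 [ 0.4427 -0.26    0.1027] F [-0.21 -0.82 -3.6 ] op 0.5
down dz=0.0005 df=2.41 40.7 [ 0.4427 -0.2599  0.0982] F [ 0.37  0.28 -1.19] op 0.498
open 41.0 [ 0.4429 -0.26    0.0983] F [0.33 0.58 0.73] op 0.617
end 44.6 [0.5507 0.3485 0.3498] F [-0.18 -0.99  0.37] op 0.782
```

View pics/rxl.png

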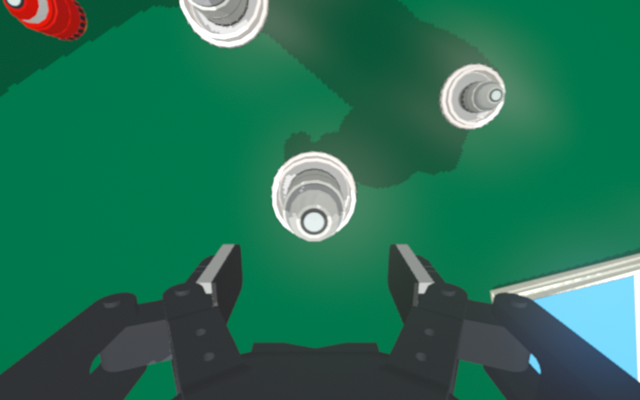

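View pics/tE.png

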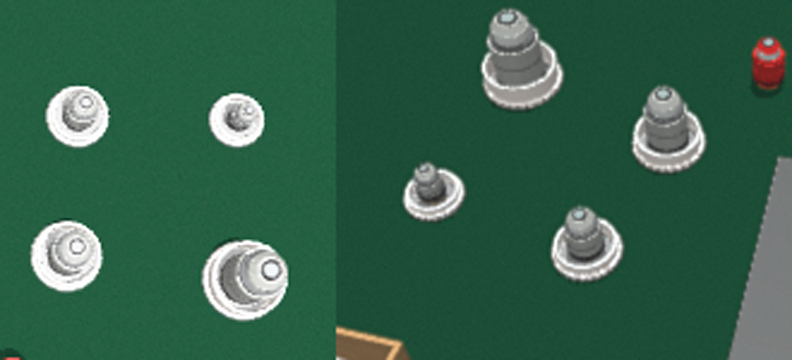

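View pics/sceneE.png

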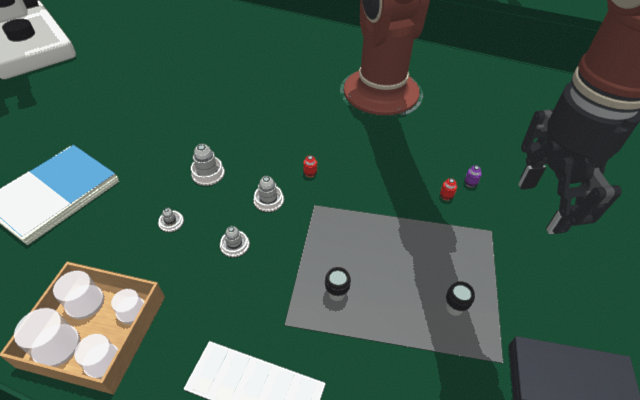

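```bash
python3 - <<'E'
from h import *
im={n:cv2.imread(f"pics/{n}E.png") for n in("top","scene")}
H={"s":36,"m":48,"l":62,"xl":76}
for n in im:
    c=camera_info(n)
    for k in H:
        X=np.array(c['R'])@np.array([*TUB[k],H[k]/1000+.0025])+c['t']
        u,v=c['fx']*X[0]/X[2]+c['cx'],c['fy']*X[1]/X[2]+c['cy']
        cv2.circle(im[n],(round(u),round(v)),0,(0,0,255),-1)
cv2.imwrite("pics/chk.png",cv2.resize(np.hstack([im["top"][95:215,360:480],im["scene"][140:260,150:285]]),None,fx=3.1,fy=3.1,interpolation=cv2.INTER_NEAREST))
E
```

```text
(no output)
```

View pics/chk.png

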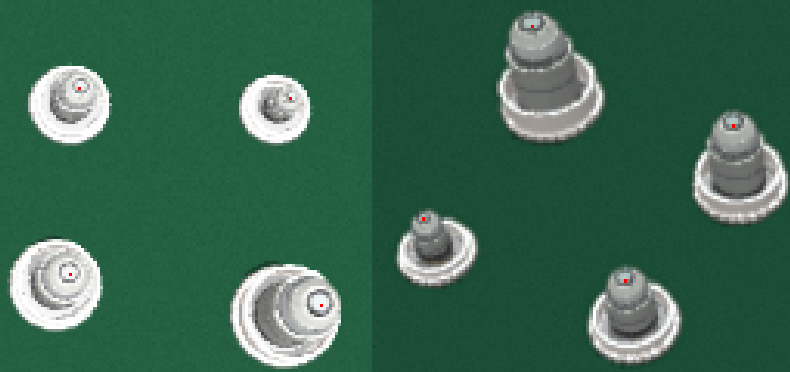

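The marks predicted for upright, centred objectives fall on all four lenses in both views, so I'm handing the job in.

```bash
python3 -c "
from station import ticket,arm
print(ticket.finish_job(),arm.read_time())"
```

```text
the job is handed in; nothing more can be done
the job is handed in; nothing more can be done
```

All four objectives are in their own tubs, smallest in the smallest up to largest in the largest. I placed them in the order S, M, L, XL and handed the job in just after 44.6 s on the robot's clock.

- **Placing:** Each was lowered in 0.5 mm steps until it touched the tub floor. The force change at contact was 1.0 to 7.8 N, largest for L, and I then opened the gripper slowly.
- **Last checks:** In both the top and scene pictures, all four lenses sit where an upright, centred objective's lens should be. The eyepieces appear unmoved in the scene picture, and the red and purple look-alikes were left alone. The gripper was well clear of everything at hand-in.
- **Disagreement:** The top and scene cameras differed by up to about 3.5 mm on positions at the start. I used their average, and the wrist camera agreed with it to about 1 to 3 mm. No check failed.

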